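# Lay the housing down and swing the clamp over it

### The arm

A 6-joint arm with a two-finger parallel gripper is mounted at the origin on the work surface. World frame = base frame: x ahead of the robot, y to its left, z up, the work surface at z = 0. Lengths are in m, angles in rad, forces in N, time in s.
With the tool pointing down it reaches from about 0.375 to 0.975 m from the base axis. Payload 3.8 kg.
Tool frame: the origin (TCP) lies on the centre line of the jaws, within the pads' length; the fingertips stand 25 mm ahead of it and the grasp point (between the pads) lies 6 mm ahead of it (finger_overhang is the z of the fingertips in the tool frame, in m); z points along the fingers, y is the line along which they close (so a half turn about z gives the same grasp; the last joint's range is limited). The gripper opens to 88 mm and grips with 3 to 60 N. Pads are 18 mm wide; open, the fingers measure 123 mm over their backs; the gripper's body (75 mm by 187 mm) begins 45 mm behind the grasp point.
Start: joints at [-1.317, 0.264, 1.604, -0, 1.274, -0.037], TCP at [0.194, -0.647, 0.225] pointing down, gripper open.
Joint ranges: [-2.63, 2.63], [-0.94, 2.18], [0.31, 2.57], [-1.31, 4.45], [0, 2.66], [-2.55, 2.55]. Speed limits (rad/s): [2.57, 2.57, 3.14, 3.14, 3.14, 3.14].

### API

Orientations are given as a rotation vector (axis times angle).
In Python, from workcell import * gives the robot as it stands.
- The arm moves only by the tool arm_command, never from a script. Its argument "commands" is a list that holds one entry, the list of rows, each a list of 7 numbers: the shift along the world's x, y, z as a fraction of full scale, then the turn, a rotation vector about the world's x, y, z as a fraction of full scale, then the opening, from -1 (shut) to 1 (fully open), so that 0 is half open. In form: [[[tx, ty, tz, wx, wy, wz, jaw], ...]]. A call has 1 to 12 rows; each row is the pose to reach, as a shift and turn from the pose commanded when the call began; what a row does not reach only later rows make up. Full scale, the value 1, is 100 mm for a shift and pi/4 rad for a turn. A row lasts 1/10 s, in which the tool goes at most 50 mm and 8.59 degrees, less where a joint would pass 70% of its speed; a pose out of reach is approached as far as the arm can. A call with a number of a shift or a turn outside -1 to 1 is refused whole. A call with a gripper value outside its range is refused whole. The fingers move at their own pace and stop on an object; the grip force is fixed at half the most. Time passes only in rows, so rows that repeat a pose let the fingers close. It gives the time, the measured TCP pose, the force, the opening and the grip force at its end, in the units of the state.
- state(): the state, without advancing time (a new reading comes with each control period).
- camera(name): name is "scene" or "side" or "wrist"; returns a dict with "img" (384x512x3 uint8, red, green, blue), "depth" (384x512 float32, m along the optical axis (not along the pixel's ray), 0 where there is no reading), "fx", "fy", "cx", "cy" (pixels), "k1" (the pictures are not rectified: a ray, as slopes to the right and down, at radius r is drawn at 1 + k1 r^2 times it, then the intrinsics apply), "rvec" (rotation vector, rad) and "tvec" (3), from world to camera coordinates, as OpenCV has them. Camera axes: x right, y down, z forward; pixel columns grow to the right and rows downward; lengths in m; the calibration is good to about 2 mm. A picture is of the moment at which its call begins.
- job_done(): hands the job in; it is judged then, once.
The state is a dict: "t": time; "joint_positions": joint angles; "joint_vel": joint speeds; "joint_torque": joint torques, N m; "tcp_pos": TCP position; "eef_rot": TCP orientation; "force": force on the tool from outside, world axes, zero at the start; "torque": the same for the moment, N m; "width": opening from 0.0 (shut) to 1.0 (fully open); "grip_force": force on a finger pad.
Only numpy, scipy, OpenCV 4.12 (cv2) and the standard library are available. Lean on these libraries where they do the work, as an engineer would, in place of code of your own. Each camera call takes 0.05 s, during which the arm holds its last target. There are 200 camera calls.

### The job

The aluminium housing block stands on end on the inspection fixture: tip it over by pushing with the fingers, towards the robot, so that it lies flat on the fixture plate with its bored face up. Then push the upright clamp arm over so that its rubber pad comes down and rests on the block. Do it all by pushing, without picking anything up, leave everything else where it is, and finish clear of everything.

Things in the scene. Friction and masses are not known exactly. Their poses are not given: they have to be found in the camera images.
- fixture: inspection fixture: fixed dark plate with a rubber face, 260 mm along its x, 240 mm along its y, 25 mm thick; z is up; origin at the centre of its underside, on the table. Its -x edge is the one nearer the robot; it is turned by up to 0.4 rad. At its +y side it carries the swing-over clamp.
- block: aluminium bearing housing, 0.5 to 0.8 kg, standing on its short end on the fixture plate: 40 mm along its x, 60 mm along its y, 95 mm tall along its z (turned up to 0.15 rad from the fixture). Origin at the centre of the end it stands on. Its +x face (turned away from the robot) has the bore; the -x face is plain. Pushed near the top of the bored face it tips about its lower -x edge.
- block_mid (a point): centre of the block, 47.5 mm along the block's z from its origin; 20 mm above the plate when the block lies flat.
- clamp (a joint): clamp arm angle: 0 = level, pad at the height of the top of the lying block; grows as the arm swings up and outwards; 1.57 = straight up; stop at 2.05, leaning outwards. Starts at 1.65 to 1.95. Stiff, damped hinge: the arm stays put within about 0.4 rad of upright and falls inwards by its own weight (0.25 kg) once pushed below about 1.1.
- clamp_hinge (a point): clamp's hinge axis, 80 mm above the table, at x = -35, y = +75 mm in the fixture's frame, running along the fixture's x, between two cheeks ending 7 mm above it (40 mm wide in all). Site axes as the fixture's. The arm, a steel bar 20 mm wide, 14 mm thick, reaches 97 mm from the axis. Push its outer (+y) side towards the fixture's -y to swing it over the block.
- clamp_pad (a point): centre of the working face of the clamp's round rubber pad (20 mm across), 75 mm from the hinge axis along the arm and 15 mm below the arm's centre line.
- gauge: plug gauge: turned steel cylinder standing on the fixture plate behind and to the right of the block, 26 mm across, 65 mm tall; origin at the centre of its underside. Bystander.
- washer: flat steel ring lying on the fixture plate at its near right corner, 42 mm across, 7 mm high; origin at the centre of its underside. Bystander.
- stub: small plain aluminium block lying on the fixture plate at its far left corner, 45 x 28 x 22 mm high, no bore; origin at the centre of its underside. Bystander.
- case: closed wooden gauge case on the table, 87 x 112 x 51 mm high; origin at the centre of its underside. Bystander.
- stapler: black stapler on the table, 150 x 36 x 55 mm high; origin at the centre of its underside. Bystander.
- calculator: blue pocket calculator lying on the table, 150 x 85 x 16 mm; origin at the centre of its underside. Bystander.
- jar: closed jar with black cap standing on the table, 60 mm across, 75 mm tall; origin at the centre of its underside. Bystander.
- bore (a point): centre of the mouth of the 30 mm round blind bore (25 mm deep) in the block's +x face, 30 mm from the end it stands on.
Things that resemble listed ones, but are neither listed nor needed, are in the scene too. What is shaped like the block but yellow is not meant.

How it is judged:
On the way, in this order (a step that is already met when the one before it is completed fails the run):
1. the block lies on its plain face on the fixture plate, bore up, while the clamp arm still stands open (angle between block's own x axis and vertical below 0.08 rad and z of block_mid in the frame of fixture between 0.04 and 0.05 m and value of joint clamp above 1 rad), for 0.2 s.
2. the clamp pad has come down onto the block (angle between block's own x axis and vertical below 0.08 rad and z of block_mid in the frame of fixture between 0.04 and 0.05 m and x of clamp_pad in the frame of block between 0.016 and 0.026 m and y of clamp_pad in the frame of block between -0.03 and 0.03 m and z of clamp_pad in the frame of block between 0.003 and 0.092 m and velocity of joint clamp between -0.05 and 0.05 rad/s), for 0.2 s.
At the end, for the whole second after the job is handed in: The block lies at rest flat on the fixture plate with its bored face up (within 0.08 rad), and the clamp's pad rests on that face (pad centre within the face's outline, pad within about 5 mm of the face's level, so not dipped into the bore), arm at rest (all of step 2 and linear speed of block below 0.02 m/s and angular speed of block below 0.1 rad/s); the robot touches nothing.
It fails at once if the block is lifted off the plate (z of block_mid in the frame of fixture above 0.086 m or (angle between block's own x axis and vertical below 0.15 rad and z of block_mid in the frame of fixture above 0.059 m)).
It fails at once if the block falls off the fixture plate (z of block_mid in the frame of fixture below 0.035 m).
It fails at once if a bystander is shifted by more than 15 mm or lifted (distance of any of gauge, washer, stub, case, stapler, calculator, jar from where it was at the start of the episode above 0.015 m).
It also fails if it takes over 48 s, if anything falls off the work surface, if the arm or the gripper's body presses on something with over 40 N, if the wrist force passes 120 N, or if a joint passes its speed limit or range.

## Working session

There is one attempt and no reset: what is moved stays moved. The work goes in short steps, Python scripts to look and compute and a tool call to move; the robot and the scene stay as the last step left them, time stands still between calls to the robot, and variables do not carry over. Pictures are saved under pics/ and viewed, at most 10 in all, crops included, and the job is handed in when it is done.

Besides the shell and the picture viewer there is one more tool, called as name(argument=value, ...) on one line, values as JSON. arm_command: Moves the arm, as the interface text tells. Shift numbers are shares of 100 mm and turn numbers shares of pi/4 rad, none past 1 either way. Its arguments: {"type":"object","properties":{"commands":{"type":"array","items":{"type":"array","items":{"type":"array","items":{"type":"number"}}}}},"required":["commands"]}

```bash
mkdir -p pics; ls; cat > h.py <<'E'
from workcell import *
import numpy as np, cv2
def cam(n):
    c=camera(n); c['R']=cv2.Rodrigues(np.array(c['rvec'],float))[0]; c['t']=np.array(c['tvec'],float).ravel()
    return c
def ray(c,u,v):
    xd,yd=(u-c['cx'])/c['fx'],(v-c['cy'])/c['fy']; x,y=xd,yd
    for _ in range(20):
        s=1+c['k1']*(x*x+y*y); x,y=xd/s,yd/s
    return -c['R'].T@c['t'], c['R'].T@np.array([x,y,1.])
def onz(c,u,v,z):
    o,d=ray(c,u,v); return o+d*(z-o[2])/d[2]
def dep(c,u,v):
    o,d=ray(c,u,v); return o+d*float(c['depth'][int(v),int(u)])
def cloud(c):
    v,u=np.mgrid[0:384,0:512]; xd,yd=(u-c['cx'])/c['fx'],(v-c['cy'])/c['fy']; x,y=xd,yd
    for _ in range(20):
        s=1+c['k1']*(x*x+y*y); x,y=xd/s,yd/s
    P=np.stack([x,y,np.ones_like(x)],-1)*c['depth'][...,None]
    return (P-c['t'])@c['R']
def proj(c,p):
    q=c['R']@np.array(p)+c['t']; x,y=q[:2]/q[2]; s=1+c['k1']*(x*x+y*y)
    return c['fx']*x*s+c['cx'],c['fy']*y*s+c['cy']
E
python3 - <<'E'
from h import *
import pickle
for n in ['scene','side']:
    c=cam(n); pickle.dump(c,open(n+'.pkl','wb'))
    cv2.imwrite(f'pics/{n}0.png',c['img'][...,::-1]); print(n,-c['R'].T@c['t'])
print(state())
E
```

```text
pics
scene [ 1.05048751 -0.66761064  0.63682182]
side [0.22576522 0.69681119 0.74038845]
{'t': 0.1, 'joint_positions': array([-1.31689352e+00,  2.64684230e-01,  1.60520956e+00, -4.46991934e-05,
        1.27369093e+00, -3.69078214e-02]), 'joint_vel': array([ 0.00140149, -0.00081059, -0.00183179, -0.00121185, -0.00101418,
       -0.00194063]), 'joint_torque': array([-4.11373876e-04, -5.03619790e+01, -3.58072615e+01,  7.29888305e-02,
        2.33047345e-02, -6.49782282e-05]), 'tcp_pos': array([ 0.19335627, -0.64603073,  0.22402326]), 'eef_rot': array([-3.10648235e+00, -4.54930398e-01,  4.05304756e-04]), 'force': array([-0.29735543, -0.37707283, -0.17966824]), 'torque': array([-0.00478756, -0.04366176, -0.02388518]), 'grip_force': 0.0, 'width': 1.000844603917025}
```

View pics/scene0.png

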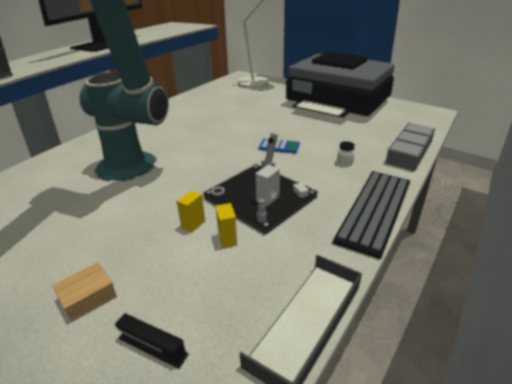

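View pics/side0.png

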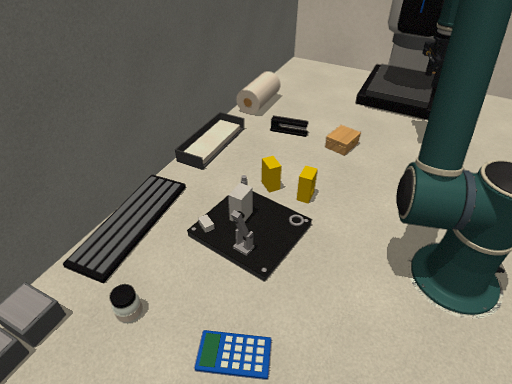

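The scene view shows the grey block with its bore at (267,185) on the dark plate, the gauge at (262,210), the stub at (302,188), the washer at (217,190) and the clamp at (271,150). The side view shows the block at (241,202), the clamp at (243,235), the gauge at (244,182), the stub at (206,223) and the washer at (297,220). Candidates for the block are the grey one at scene (267,185), the yellow ones at (191,211) and (227,226), and the low stub at (302,188). I choose the grey one at (267,185) and will check it in a crop.

```bash
python3 - <<'E'
from h import *
import pickle
S={n:pickle.load(open(n+'.pkl','rb')) for n in ['scene','side']}
a=S['scene']['img'][120:240,195:325,::-1]; b=S['side']['img'][165:285,180:320,::-1]
cv2.imwrite('pics/crop0.png',np.hstack([cv2.resize(a,(390,360),interpolation=3),cv2.resize(b,(400,360),interpolation=3)]))
for n,c in S.items():
    P=cloud(c); g=c['img'].max(-1)
    m=((P[...,2]>.018)&(P[...,2]<.032)&(g<60)&(c['depth']>0)).astype(np.uint8)
    k,l,st,ce=cv2.connectedComponentsWithStats(m); i=1+np.argmax([s[4]*(np.hypot(*(ce[j+1]-( (260,200) if n=='scene' else (250,235))))<40) for j,s in enumerate(st[1:])])
    pts=P[l==i]; r=cv2.minAreaRect((pts[:,:2]*1000).astype(np.float32)); print(n,r,np.median(pts[:,2]),len(pts))
    # top of block
    q=P.reshape(-1,3); d=np.hypot(*(q[:,:2]-np.array(r[0])/1000).T); 
    for lo,hi in [(.035,.05),(.05,.095),(.113,.127),(.13,.2)]:
        s=q[(d<.18)&(q[:,2]>lo)&(q[:,2]<hi)]
        if len(s)>5: print(lo,hi,len(s),s.mean(0).round(4),s.min(0).round(3),s.max(0).round(3),cv2.minAreaRect((s[:,:2]*1000).astype(np.float32)))
E
```

```text
scene ((540.8418579101562, 83.66238403320312), (233.65896606445312, 253.9780731201172), 80.79529571533203) 0.026479323499466093 2439
0.035 0.05 272 [0.618  0.0853 0.0436] [ 0.421 -0.035  0.035] [0.67  0.174 0.05 ] ((545.6548461914062, 83.63606262207031), (208.2703857421875, 221.14804077148438), 79.39532470703125)
0.05 0.095 510 [0.581  0.0572 0.0742] [ 0.492 -0.035  0.05 ] [0.655 0.179 0.095] ((603.5856323242188, 92.47105407714844), (132.42918395996094, 239.9971466064453), 27.339824676513672)
0.113 0.127 247 [0.5712 0.0824 0.1202] [0.505 0.04  0.113] [0.598 0.186 0.125] ((560.6749877929688, 113.94096374511719), (59.286895751953125, 161.5890655517578), 20.150386810302734)
0.13 0.2 125 [0.5212 0.1856 0.1531] [0.507 0.174 0.13 ] [0.531 0.205 0.174] ((519.763671875, 189.89419555664062), (32.04364776611328, 21.519023895263672), 76.95648193359375)
side ((539.8818969726562, 91.38858795166016), (243.4765167236328, 262.11175537109375), 81.10747528076172) 0.024770082730403584 4408
0.035 0.05 303 [0.5905 0.1452 0.0429] [ 0.495 -0.086  0.035] [0.671 0.195 0.05 ] ((540.4998168945312, 69.80538940429688), (267.8374328613281, 175.52099609375), 66.4991455078125)
0.05 0.095 467 [0.554  0.092  0.0759] [ 0.493 -0.087  0.05 ] [0.626 0.185 0.095] ((566.4820556640625, 57.740509033203125), (87.63992309570312, 279.17041015625), 13.774685859680176)
0.113 0.127 292 [0.5708 0.0874 0.1194] [0.508 0.042 0.113] [0.599 0.193 0.127] ((560.8090209960938, 120.542724609375), (57.803279876708984, 169.53326416015625), 20.177413940429688)
0.13 0.2 153 [0.5168 0.1974 0.1585] [0.508 0.181 0.13 ] [0.532 0.208 0.176] ((520.30126953125, 193.2183837890625), (27.467466354370117, 21.597309112548828), 82.72197723388672)
```

View pics/crop0.png

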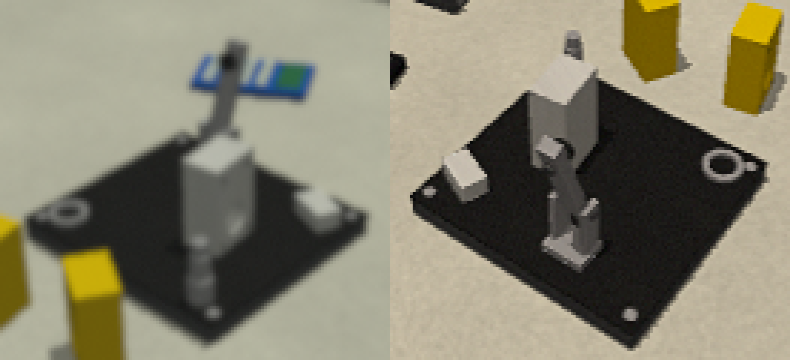

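The crop confirms it: a plain grey block standing with a bore on its scene-side (+x) face, and the clamp arm upright beside it, leaning outwards.

```bash
python3 - <<'E'
from h import *
import pickle
S={n:pickle.load(open(n+'.pkl','rb')) for n in ['scene','side']}
C=np.array([.5405,.090]); yaw=-np.radians(9.05)
e=np.array([[np.cos(yaw),np.sin(yaw)],[-np.sin(yaw),np.cos(yaw)]])
for n,c in S.items():
    q=cloud(c).reshape(-1,3); f=np.c_[(q[:,:2]-C)@e.T,q[:,2]]*1000
    def rep(t,m):
        s=f[m]; 
        if len(s)>4: print(n,t,len(s),'mean',s.mean(0).round(1),'p2',np.percentile(s,2,0).round(1),'p98',np.percentile(s,98,0).round(1),[np.round(v,1) for v in cv2.minAreaRect(s[:,:2].astype(np.float32))])
    inn=(abs(f[:,0])<125)&(abs(f[:,1])<150)
    rep('top',inn&(f[:,2]>116)&(f[:,2]<124)&(f[:,1]<60))
    rep('arm',inn&(f[:,2]>100)&(f[:,1]>65))
    rep('gauge',inn&(f[:,2]>45)&(f[:,2]<95)&(f[:,1]<-25)&(f[:,0]>0))
    rep('gaugetop',inn&(f[:,2]>84)&(f[:,2]<95)&(f[:,1]<-25)&(f[:,0]>40))
    rep('stub',inn&(f[:,2]>40)&(f[:,2]<52)&(f[:,1]>20)&(f[:,0]>60))
    pl=(f[:,2]>20)&(f[:,2]<30)&(abs(f[:,0])<160)&(abs(f[:,1])<150); rep('plate',pl)
    print('plate corners proj',[np.round(proj(c,[*(C+e.T@np.array(k)),.025]),1) for k in [(-.13,-.12),(.13,-.12),(.13,.12),(-.13,.12)]])
E
```

```text
scene top 192 mean [ 40.7 -15.1 121. ] p2 [ 18.  -43.5 117. ] p98 [ 60.6  17.9 123. ] [array([ 38.2, -12.8]), array([42.3, 63.7]), np.float64(6.0)]
scene arm 196 mean [-34.2  87.4 139.3] p2 [-47.   73.4 102.9] p98 [-26.1 105.4 172.1] [array([-37.2,  91.5]), array([39.6, 23.6]), np.float64(88.9)]
scene gauge 348 mean [ 65.8 -64.5  69.9] p2 [  22.9 -109.5   46.2] p98 [103.6 -26.1  93.6] [array([ 71.2, -66.2]), array([ 39.5, 106.9]), np.float64(44.5)]
scene gaugetop 63 mean [ 73.4 -67.4  89.3] p2 [  41.3 -106.    84.2] p98 [ 99.9 -26.4  94.6] [array([ 75.8, -68.5]), array([25.3, 87.9]), np.float64(37.2)]
scene stub 105 mean [95.6 72.8 47. ] p2 [72.1 56.8 41.3] p98 [116.9  94.1  50.7] [array([91.9, 75.2]), array([27.9, 50. ]), np.float64(66.3)]
scene plate 2824 mean [  9.3 -23.2  26.5] p2 [-129.1 -120.1   22.4] p98 [126.3 112.9  29.1] [array([-3.7, -1. ]), array([244.2, 264.1]), np.float64(89.9)]
plate corners proj [array([203.4, 192.5]), array([266.5, 228.8]), array([319. , 191.2]), array([256.8, 163.6])]
side top 239 mean [ 39.2  -9.2 119.7] p2 [ 19.6 -41.1 116.8] p98 [ 60.   19.5 121.
[... 227 characters left out ...]
mean [ 61.4 -67.9  77. ] p2 [  21.9 -101.9   50.9] p98 [101.3 -26.8  94.3] [array([ 58.8, -67.2]), array([ 18.2, 109.1]), np.float64(50.1)]
side gaugetop 20 mean [ 93.2 -95.3  89.2] p2 [  86.8 -102.1   86.6] p98 [102.1 -88.8  91.4] [array([ 94.6, -95.9]), array([12.9, 16.5]), np.float64(80.9)]
side stub 140 mean [92.9 79.8 46.2] p2 [71.1 61.2 40.7] p98 [116.6  97.2  49.1] [array([94.1, 78.7]), array([27.9, 46.9]), np.float64(68.7)]
side plate 4599 mean [-24.9  16.   24.8] p2 [-129.3 -114.2   21.9] p98 [121.3 120.1  27.8] [array([-0.6,  1.2]), array([263. , 243.8]), np.float64(0.3)]
plate corners proj [array([311.9, 218.6]), array([239.6, 184.3]), array([186.6, 229.5]), array([264.3, 275.6])]
```

arm_command(commands=[[[0.25, 0.45, 0, 0, 0, 0.09, -1], [0.55, 0.9, 0, 0, 0, 0.18, -1], [0.55, 0.9, 0, 0, 0, 0.18, -1], [0.55, 0.9, 0, 0, 0, 0.18, -1]]])

```text
t: 0.5
tcp_pos: [0.2492, -0.5556, 0.225]
eef_rot: [-3.068, -0.676, 0.001]
force: [0.7, 0.7, -0.3]
width: 0.659
grip_force: 0.0
```

arm_command(commands=[[[0.25, 0.45, 0, 0, 0, 0.09, -1], [0.55, 0.9, 0, 0, 0, 0.18, -1], [0.55, 0.9, 0, 0, 0, 0.18, -1], [0.55, 0.9, 0, 0, 0, 0.18, -1]]])

```text
t: 0.9
tcp_pos: [0.3037, -0.4671, 0.2254]
eef_rot: [3.012, 0.889, -0.001]
force: [0.1, -0.6, -0.5]
width: 0.297
grip_force: 0.0
```

arm_command(commands=[[[0.25, 0.45, 0, 0, 0, 0.09, -1], [0.55, 0.9, 0, 0, 0, 0.18, -1], [0.55, 0.9, 0, 0, 0, 0.18, -1], [0.55, 0.9, 0, 0, 0, 0.18, -1]]])

```text
t: 1.3
tcp_pos: [0.3586, -0.3778, 0.2254]
eef_rot: [2.942, 1.099, -0.001]
force: [-0.3, -1.1, 0.3]
width: 0.003
grip_force: 0.0
```

arm_command(commands=[[[0.25, 0.45, 0, 0, 0, 0.09, -1], [0.55, 0.9, 0, 0, 0, 0.18, -1], [0.55, 0.9, 0, 0, 0, 0.18, -1], [0.55, 0.9, 0, 0, 0, 0.18, -1]]])

```text
t: 1.7
tcp_pos: [0.4137, -0.288, 0.2253]
eef_rot: [2.857, 1.303, -0.001]
force: [-0.6, -0.4, -0.2]
width: 0.007
grip_force: 0.0
```

arm_command(commands=[[[0.25, 0.45, 0, 0, 0, 0.1, -1], [0.55, 0.9, 0, 0, 0, 0.21, -1], [0.55, 0.9, 0, 0, 0, 0.21, -1], [0.55, 0.9, 0, 0, 0, 0.21, -1]]])

```text
t: 2.1
tcp_pos: [0.4686, -0.1981, 0.2252]
eef_rot: [2.741, 1.534, -0.002]
force: [-0.6, -0.4, 0.4]
width: 0.008
grip_force: 0.0
```

arm_command(commands=[[[0.25, 0.45, 0, 0, 0, 0.1, -1], [0.55, 0.9, 0, 0, 0, 0.21, -1], [0.55, 0.9, 0, 0, 0, 0.21, -1], [0.55, 0.9, 0, 0, 0, 0.21, -1]]])

```text
t: 2.5
tcp_pos: [0.5235, -0.1083, 0.225]
eef_rot: [2.606, 1.754, -0.002]
force: [0.2, 0.1, 0.8]
width: 0.004
grip_force: 0.0
```

arm_command(commands=[[[0.25, 0.45, 0, 0, 0, 0.1, -1], [0.55, 0.9, 0, 0, 0, 0.21, -1], [0.55, 0.9, 0, 0, 0, 0.21, -1], [0.55, 0.9, 0, 0, 0, 0.21, -1]]])

```text
t: 2.9
tcp_pos: [0.5784, -0.0184, 0.2249]
eef_rot: [2.453, 1.962, -0.003]
force: [-0.6, -1.2, 0.7]
width: 0.003
grip_force: 0.0
```

arm_command(commands=[[[0.3, 0.45, 0, 0, 0, 0.1, -1], [0.6, 0.9, 0, 0, 0, 0.21, -1], [0.6, 0.9, 0, 0, 0, 0.21, -1], [0.6, 0.9, 0, 0, 0, 0.21, -1]]])

```text
t: 3.3
tcp_pos: [0.6384, 0.0717, 0.2248]
eef_rot: [2.283, 2.158, -0.003]
force: [-0.6, -0.1, -0.7]
width: 0.007
grip_force: 0.0
```

arm_command(commands=[[[0, -0.02, -0.3, 0, 0, 0, -1], [0, -0.02, -0.6, 0, 0, 0, -1], [0, -0.02, -0.9, 0, 0, 0, -1], [0, -0.02, -1, 0, 0, 0, -1], [0, -0.02, -1, 0, 0, 0, -1]]])

```text
t: 3.8
tcp_pos: [0.6362, 0.069, 0.1233]
eef_rot: [-2.283, -2.155, 0.006]
force: [0.4, -0.3, 0.1]
width: 0.006
grip_force: 0.0
```

```bash
python3 - <<'E'
from h import *
o=[]
for n,(y,x) in {'scene':(110,190),'side':(140,170)}.items():
    c=cam(n); o.append(cv2.resize(c['img'][y:y+130,x:x+150,::-1],(400,347),interpolation=3))
cv2.imwrite('pics/pre.png',np.hstack(o)); print(state()['tcp_pos'],state()['force'])
E
```

```text
[0.63898836 0.07002783 0.12659461] [-0.31241042  0.68135862 -0.02409941]
```

View pics/pre.png

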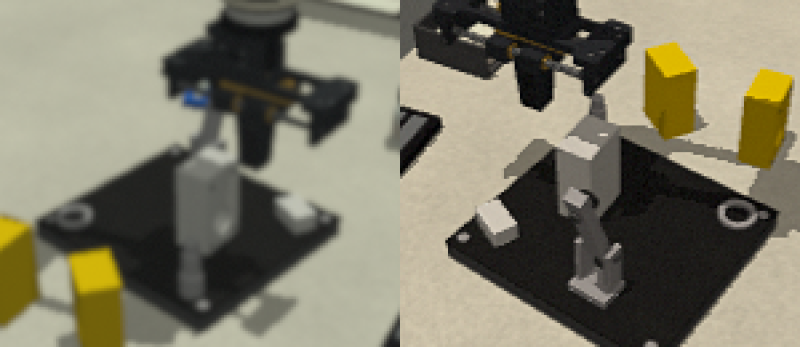

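The fingers hang behind the bored face in both views (scene crop (255,140), side crop (535,85)), clear of the gauge and the clamp. I start the push.

arm_command(commands=[[[-0.08, 0, 0, 0, 0, 0, -1], [-0.14, 0.01, 0, 0, 0, 0, -1], [-0.18, 0.01, 0, 0, 0, 0, -1], [-0.22, 0.01, 0, 0, 0, 0, -1], [-0.26, 0.01, 0, 0, 0, 0, -1], [-0.3, 0.02, 0, 0, 0, 0, -1], [-0.34, 0.02, 0, 0, 0, 0, -1], [-0.38, 0.02, 0, 0, 0, 0, -1]]])

```text
t: 4.7
tcp_pos: [0.6001, 0.0734, 0.1251]
eef_rot: [-2.281, -2.16, 0.0]
force: [0.2, 0.3, 0.4]
width: 0.005
grip_force: 0.0
```

```bash
python3 - <<'E'
from h import *
c=cam('side'); P=cloud(c)*1000
g=c['img'].astype(int); m=(g.min(-1)>110)&(abs(g[...,0]-g[...,2])<40)&(P[...,2]>60)&(P[...,0]>480)&(P[...,0]<640)&(P[...,1]>20)&(P[...,1]<130)
s=P[m]; print(len(s),np.percentile(s,[2,98],axis=0).round(0)); t=s[s[:,2]>np.percentile(s[:,2],50)]
# side (+y) face tilt: fit normal of top face
q=s-s.mean(0); print(state()['tcp_pos'],state()['force'])
cv2.imwrite('pics/tip.png',cv2.resize(c['img'][140:270,170:320,::-1],(600,520),interpolation=3))
E
```

```text
251 [[484.  30. 118.]
 [607. 130. 550.]]
[0.59952738 0.07339537 0.12502059] [-1.34695072 -0.60578515  0.44014999]
```

View pics/tip.png

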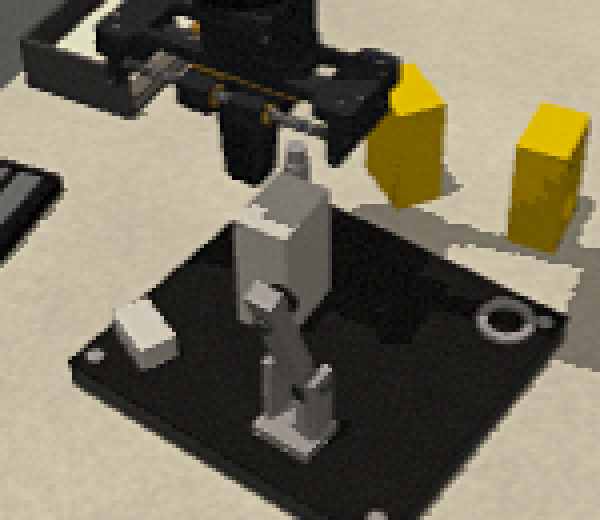

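The block still stands. The finger appears at (250,150) above and behind the top edge at (255,205), with no contact yet. I check by projection.

```bash
python3 - <<'E'
from h import *
c=cam('side')
f=lambda p:((np.array(proj(c,p))-(170,140))*4).round(0)
for p in [(.6,.0734,.1),(.6,.0734,.125),(.6175,.0734,.1),(.5825,.0734,.1),(.598,.072,.12),(.599,.102,.12),(.597,.042,.12),(.558,.073,.12)]: print(p,f(p))
P=cloud(c)*1000
m=np.zeros((384,512),bool); 
for y,x in [(170,250),(160,250),(140,250),(165,235),(165,262)]: print(y,x,P[140+y//4,170+x//4].round(0))
for y,x in [(210,255),(200,285),(225,260)]: print('top',y,x,P[140+y//4,170+x//4].round(0))
E
```

```text
(0.6, 0.0734, 0.1) [255. 216.]
(0.6, 0.0734, 0.125) [254. 189.]
(0.6175, 0.0734, 0.1) [233. 209.]
(0.5825, 0.0734, 0.1) [277. 224.]
(0.598, 0.072, 0.12) [258. 194.]
(0.599, 0.102, 0.12) [234. 220.]
(0.597, 0.042, 0.12) [280. 169.]
(0.558, 0.073, 0.12) [309. 212.]
170 250 [597.  84. 152.]
160 250 [597.  84. 158.]
140 250 [597.  83. 174.]
165 235 [610.  83. 150.]
165 262 [587.  85. 160.]
top 210 255 [594.  86. 120.]
top 200 285 [579.  69. 120.]
top 225 260 [581.  99. 121.]
```

```bash
python3 - <<'E'
from h import *
for n,c0,r0 in [('side',170+63,140+38),('scene',None,None)]:
    c=cam(n); P=cloud(c)*1000
    q=P.reshape(-1,3); im=c['img'].reshape(-1,3)
    m=(q[:,0]>560)&(q[:,0]<640)&(q[:,1]>50)&(q[:,1]<95)&(im.max(-1)<70)&(q[:,2]>95)&(q[:,2]<170)
    for z in range(95,170,8):
        s=q[m&(q[:,2]>=z)&(q[:,2]<z+8)]
        if len(s): print(n,z,len(s),s.min(0).round(),s.max(0).round())
    if n=='side':
        for r in range(180,194): print(r,c['img'][r,230:240:3].tolist(),P[r,233].round())
E
```

```text
side 135 7 [595.  81. 138.] [610.  85. 143.]
side 143 22 [587.  70. 143.] [613.  87. 151.]
side 151 29 [585.  72. 151.] [617.  86. 159.]
side 159 30 [585.  71. 160.] [616.  86. 167.]
side 167 11 [584.  74. 167.] [615.  86. 170.]
180 [[17, 19, 14], [15, 18, 16], [15, 18, 17], [127, 120, 105]] [593.  85. 161.]
181 [[11, 12, 7], [23, 26, 27], [15, 16, 14], [149, 140, 124]] [593.  85. 157.]
182 [[12, 9, 11], [7, 12, 10], [7, 8, 13], [172, 162, 142]] [594.  84. 153.]
183 [[7, 12, 12], [16, 18, 22], [9, 8, 14], [163, 155, 138]] [594.  85. 150.]
184 [[1, 1, 1], [15, 18, 17], [85, 81, 70], [125, 120, 112]] [595.  84. 146.]
185 [[148, 141, 124], [3, 5, 7], [172, 161, 142], [124, 118, 109]] [595.  84. 142.]
186 [[214, 203, 177], [52, 49, 44], [163, 154, 141], [127, 122, 113]] [595.  84. 139.]
187 [[209, 197, 171], [216, 204, 177], [122, 116, 109], [128, 122, 112]] [678. -54.  -1.]
188 [[205, 195, 170], [205, 191, 168], [124, 119, 110], [126, 121, 111]] [675. -49.   0.]
189 [[205, 194, 169], [168, 160, 141], [126, 121, 112], [128, 121, 114]] [674. -47.  -2.]
190 [[209, 197, 172], [114, 109, 101], [124, 119, 110], [125, 120, 111]] [599.  78. 119.]
191 [[200, 188, 164], [209, 201, 186], [122, 116, 107], [125, 121, 111]] [597.  81. 119.]
192 [[204, 193, 169], [207, 199, 183], [194, 186, 171], [124, 118, 110]] [594.  87. 120.]
193 [[208, 198, 183], [201, 193, 179], [116, 110, 102], [127, 122, 114]] [593.  89. 119.]
scene 135 2 [595.  65. 141.] [597.  67. 141.]
scene 143 16 [590.  62. 144.] [609.  68. 150.]
scene 151 28 [586.  61. 151.] [614.  73. 159.]
scene 159 31 [585.  61. 159.] [616.  72. 167.]
scene 167 14 [585.  61. 167.] [616.  71. 170.]
```

```bash
python3 - <<'E'
import workcell; print({k:getattr(workcell,k) for k in dir(workcell) if not k.startswith('_')})
E
```

```text
{'IKError': <class 'workcell.IKError'>, 'camera': <function make.<locals>.drawn_camera at 0x7fcaf8180040>, 'finger_overhang': 0.025, 'job_done': <function connect.<locals>.done at 0x7fcaf80f7740>, 'state': <function make.<locals>.<lambda> at 0x7fcaf8180540>}
```

Depth in both views puts the real fingertips at z≈0.137, about 12 mm above the reported TCP instead of 25 mm below it, so they passed over the block. I back off, lower and check from the cameras.

arm_command(commands=[[[0.2, -0.01, 0, 0, 0, 0, -1], [0.4, -0.02, 0, 0, 0, 0, -1], [0.4, -0.02, 0, 0, 0, 0, -1], [0.4, -0.02, -0.15, 0, 0, 0, -1], [0.4, -0.02, -0.3, 0, 0, 0, -1], [0.4, -0.02, -0.34, 0, 0, 0, -1], [0.4, -0.02, -0.34, 0, 0, 0, -1]]])

```text
t: 5.6
tcp_pos: [0.6382, 0.0713, 0.0887]
eef_rot: [-2.279, -2.158, 0.006]
force: [0.5, 0.0, 0.4]
width: 0.005
grip_force: 0.0
```

```bash
cat > fing.py <<'E'
from h import *
def fingers():
    t=state()['tcp_pos']*1000
    for n in ['side','scene']:
        c=cam(n); q=cloud(c).reshape(-1,3)*1000; im=c['img'].reshape(-1,3)
        m=(abs(q[:,0]-t[0])<40)&(abs(q[:,1]-t[1])<22)&(im.max(-1)<70)&(q[:,2]>60)&(q[:,2]<180)
        for z in range(60,150,6):
            s=q[m&(q[:,2]>=z)&(q[:,2]<z+6)]
            if len(s)>1: print(n,z,len(s),s.min(0).round(),s.max(0).round())
    print(t,state()['force'])
E
python3 -c "
from fing import *
fingers()"
```

```text
side 96 2 [637.  80. 102.] [646.  80. 102.]
side 102 7 [632.  80. 104.] [652.  82. 108.]
side 108 17 [626.  70. 108.] [651.  84. 114.]
side 114 19 [623.  71. 114.] [653.  85. 119.]
side 120 19 [624.  70. 120.] [655.  85. 126.]
side 126 22 [624.  71. 126.] [653.  84. 132.]
side 132 19 [622.  72. 132.] [655.  83. 138.]
side 138 20 [622.  67. 138.] [656.  84. 144.]
side 144 18 [621.  73. 144.] [656.  84. 149.]
scene 102 6 [630.  61. 105.] [646.  63. 108.]
scene 108 20 [625.  60. 108.] [652.  73. 113.]
scene 114 22 [622.  60. 114.] [653.  73. 120.]
scene 120 24 [621.  59. 121.] [654.  69. 126.]
scene 126 22 [622.  59. 126.] [654.  71. 132.]
scene 132 20 [622.  60. 132.] [655.  72. 138.]
scene 138 25 [622.  60. 138.] [655.  74. 144.]
scene 144 30 [625.  59. 144.] [655.  72. 150.]
[638.18278718  71.29277832  88.70201506] [0.34217056 0.04752248 0.53956333]
```

Fingertips are now at z≈0.102 behind the upper bored face. I push.

arm_command(commands=[[[-0.1, 0, -0.05, 0, 0, 0, -1], [-0.17, 0.01, -0.05, 0, 0, 0, -1], [-0.22, 0.01, -0.05, 0, 0, 0, -1], [-0.27, 0.01, -0.05, 0, 0, 0, -1], [-0.32, 0.01, -0.05, 0, 0, 0, -1], [-0.37, 0.02, -0.05, 0, 0, 0, -1], [-0.42, 0.02, -0.05, 0, 0, 0, -1]]])

```text
t: 6.4
tcp_pos: [0.5988, 0.0735, 0.0868]
eef_rot: [2.281, 2.159, 0.002]
force: [0.9, 0.9, 1.6]
width: 0.004
grip_force: 0.7
```

```bash
cat > blk.py <<'E'
from h import *
# light grey points near the block, above the plate
def blk(zlo=30):
    c=cam('side'); q=cloud(c).reshape(-1,3)*1000; im=c['img'].reshape(-1,3).astype(int)
    C=np.array([540.5,90]); yaw=-np.radians(9.05); e=np.array([[np.cos(yaw),np.sin(yaw)],[-np.sin(yaw),np.cos(yaw)]])
    f=np.c_[(q[:,:2]-C)@e.T,q[:,2]]
    m=(im.min(-1)>85)&(f[:,2]>zlo)&(f[:,2]<160)&(f[:,0]>-120)&(f[:,0]<68)&(f[:,1]>-65)&(f[:,1]<50)
    s=f[m]
    print(len(s),np.percentile(s,[1,50,99],axis=0).round(0).tolist())
    return c,s
E
python3 -c "
from blk import *
c,s=blk(); cv2.imwrite('pics/tip2.png',cv2.resize(c['img'][140:270,170:320,::-1],(450,390),interpolation=3))
print(state()['force'],state()['tcp_pos'])"
```

```text
376 [[4.0, -34.0, 41.0], [27.0, 14.0, 119.0], [52.0, 21.0, 126.0]]
[-0.44179941 -0.09372211 -0.02281655] [0.59752624 0.07345634 0.08637612]
```

View pics/tip2.png

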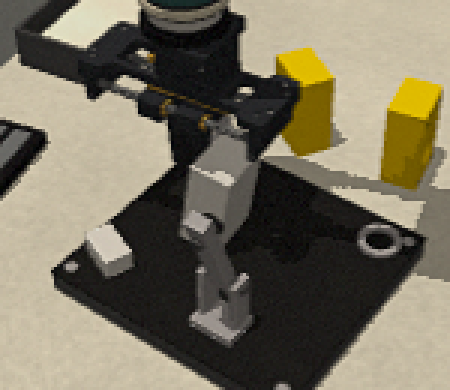

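The block, at (220,190), is tilting about its near lower edge without sliding. I continue.

arm_command(commands=[[[-0.05, 0, 0, 0, 0, 0, -1], [-0.1, 0, 0, 0, 0, 0, -1], [-0.15, 0.01, 0, 0, 0, 0, -1], [-0.2, 0.01, 0, 0, 0, 0, -1], [-0.25, 0.01, 0, 0, 0, 0, -1], [-0.3, 0.01, 0, 0, 0, 0, -1], [-0.34, 0.02, 0, 0, 0, 0, -1], [-0.34, 0.02, 0, 0, 0, 0, -1], [-0.34, 0.02, 0, 0, 0, 0, -1]]])

```text
t: 7.35
tcp_pos: [0.5646, 0.0754, 0.0863]
eef_rot: [2.281, 2.16, 0.0]
force: [0.2, -0.9, -0.1]
width: 0.005
grip_force: 0.0
```

```bash
python3 -c "
from blk import *
c,s=blk(); t=s[(s[:,2]>56)&(s[:,2]<74)]; print(len(t), cv2.minAreaRect(t[:,:2].astype(np.float32)))
A=np.c_[t[:,:2],np.ones(len(t))]; print(np.linalg.lstsq(A,t[:,2],rcond=None)[0])
cv2.imwrite('pics/tip3.png',cv2.resize(c['img'][140:270,170:320,::-1],(450,390),interpolation=3))
print(state()['force'],state()['tcp_pos'])"
```

```text
758 [[-77.0, -49.0, 31.0], [-33.0, -3.0, 64.0], [18.0, 16.0, 68.0]]
536 ((-27.963088989257812, -16.911666870117188), (96.04839324951172, 62.20513153076172), 7.025242328643799)
[ 1.08252591e-03 -3.19264787e-02  6.36432057e+01]
[ 0.73881211 -0.49554393  0.61643792] [0.56474942 0.07537801 0.08636804]
```

View pics/tip3.png

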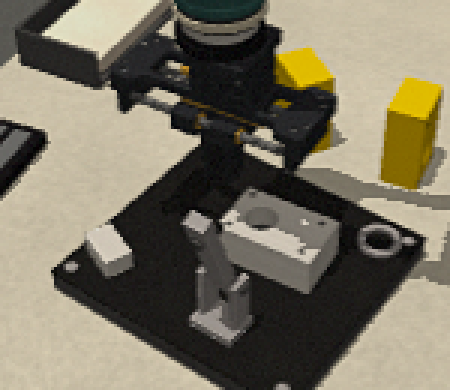

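The block lies flat, bore up, at (280,235), and the clamp arm still stands. Measured in the fixture frame it is at (-28,-17) mm and turned about 7°, so the pad at (-35,0) will land on solid face beside the bore. Next I raise the tool, go round to the outer side of the clamp arm and lower it.

arm_command(commands=[[[0, 0, 0.4, 0, 0, 0, -1], [0, 0, 0.8, 0, 0, 0, -1], [0, 0, 1, 0, 0, 0, -1], [0, 0, 1, 0, 0, 0, -1]]])

```text
t: 7.8
tcp_pos: [0.5677, 0.0756, 0.1907]
eef_rot: [2.278, 2.156, 0.01]
force: [0.4, -0.1, 0.1]
width: 0.005
grip_force: 0.0
```

arm_command(commands=[[[0, 0, 0.3, 0, 0, -0.05, -1], [-0.2, 0.4, 0.3, 0, 0, -0.13, -1], [-0.36, 0.8, 0.3, 0, 0, -0.13, -1], [-0.36, 0.85, 0.3, 0, 0, -0.13, -1], [-0.36, 0.85, 0.3, 0, 0, -0.13, -1]]])

```text
t: 8.3
tcp_pos: [0.5276, 0.1611, 0.2145]
eef_rot: [-2.385, -2.043, 0.003]
force: [1.1, 0.2, 0.2]
width: 0.006
grip_force: 0.0
```

arm_command(commands=[[[0, 0.4, 0, 0, 0, 0, -1], [0, 0.8, 0, 0, 0, 0, -1], [0, 0.85, 0, 0, 0, 0, -1], [0, 0.85, -0.3, 0, 0, 0, -1], [0, 0.85, -0.6, 0, 0, 0, -1], [0, 0.85, -0.9, 0, 0, 0, -1], [0, 0.85, -0.9, 0, 0, 0, -1]]])

```text
t: 9.0
tcp_pos: [0.525, 0.2421, 0.1204]
eef_rot: [-2.388, -2.038, 0.017]
force: [-0.6, 0.6, -0.1]
width: 0.009
grip_force: 0.0
```

```bash
python3 -c "
from fing import *
fingers()
o=[]
for n,(y,x) in {'scene':(90,190),'side':(140,170)}.items():
    c=cam(n); o.append(cv2.resize(c['img'][y:y+130,x:x+150,::-1],(400,347),interpolation=3))
cv2.imwrite('pics/clamp.png',np.hstack(o))
c=cam('side'); q=cloud(c).reshape(-1,3)*1000; im=c['img'].reshape(-1,3).astype(int)
m=(im.min(-1)>45)&(q[:,2]>90)&(q[:,2]<190)&(abs(q[:,0]-520)<25)&(q[:,1]>150)&(q[:,1]<240); s=q[m]
for z in range(90,190,10):
    t=s[(s[:,2]>=z)&(s[:,2]<z+10)]
    if len(t): print(z,len(t),t.min(0).round(),t.max(0).round())
"
```

```text
side 132 10 [517. 249. 135.] [542. 254. 138.]
side 138 25 [511. 237. 138.] [537. 255. 144.]
side 144 26 [510. 238. 145.] [543. 256. 150.]
scene 138 3 [517. 232. 141.] [528. 238. 144.]
scene 144 17 [510. 229. 144.] [540. 239. 150.]
[524.95123031 242.05414048 120.35050186] [-0.45962275  0.54941569 -0.2183035 ]
160 4 [510. 195. 167.] [517. 202. 170.]
170 7 [512. 196. 170.] [516. 201. 175.]
```

View pics/clamp.png

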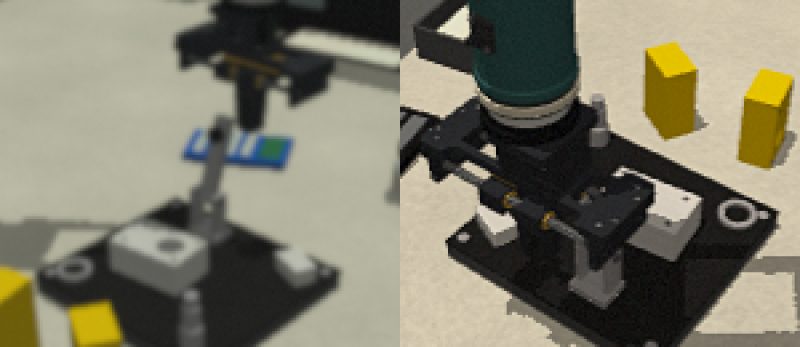

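The fingers at scene crop (255,110) stand outside the clamp arm, whose top is at (222,120), and overlap it in height (tips ≈0.134, arm top ≈0.176). I lift 5 mm to keep the body clear and push along fixture -y.

arm_command(commands=[[[-0.02, -0.1, 0.05, 0, 0, 0, -1], [-0.04, -0.22, 0.05, 0, 0, 0, -1], [-0.05, -0.28, 0.05, 0, 0, 0, -1], [-0.05, -0.33, 0.05, 0, 0, 0, -1], [-0.06, -0.38, 0.05, 0, 0, 0, -1], [-0.07, -0.43, 0.05, 0, 0, 0, -1], [-0.08, -0.48, 0.05, 0, 0, 0, -1], [-0.08, -0.53, 0.05, 0, 0, 0, -1], [-0.09, -0.58, 0.05, 0, 0, 0, -1], [-0.1, -0.63, 0.05, 0, 0, 0, -1], [-0.11, -0.68, 0.05, 0, 0, 0, -1], [-0.11, -0.73, 0.05, 0, 0, 0, -1]]])

```text
t: 10.45
tcp_pos: [0.5171, 0.1719, 0.131]
eef_rot: [-2.388, -2.04, 0.001]
force: [0.5, 0.4, -0.9]
width: 0.009
grip_force: 0.3
```

arm_command(commands=[[[-0.01, -0.05, 0, 0, 0, 0, -1], [-0.02, -0.1, 0, 0, 0, 0, -1], [-0.02, -0.15, 0, 0, 0, 0, -1], [-0.03, -0.2, 0, 0, 0, 0, -1], [-0.04, -0.24, 0, 0, 0, 0, -1], [-0.04, -0.24, 0, 0, 0, 0, -1], [-0.04, -0.24, 0, 0, 0, 0, -1]]])

```text
t: 11.15
tcp_pos: [0.5135, 0.1482, 0.1312]
eef_rot: [2.389, 2.04, 0.0]
force: [-0.0, -0.7, 0.4]
width: 0.004
grip_force: 0.0
```

```bash
python3 -c "
from fing import *
o=[]
for n,(y,x) in {'scene':(90,190),'side':(140,170)}.items():
    c=cam(n); o.append(cv2.resize(c['img'][y:y+130,x:x+150,::-1],(400,347),interpolation=3))
cv2.imwrite('pics/clamp2.png',np.hstack(o)); print(state()['force'],state()['tcp_pos'])
"
```

```text
[-0.29322456  0.06573121 -0.10942163] [0.51356902 0.14844794 0.13124844]
```

View pics/clamp2.png

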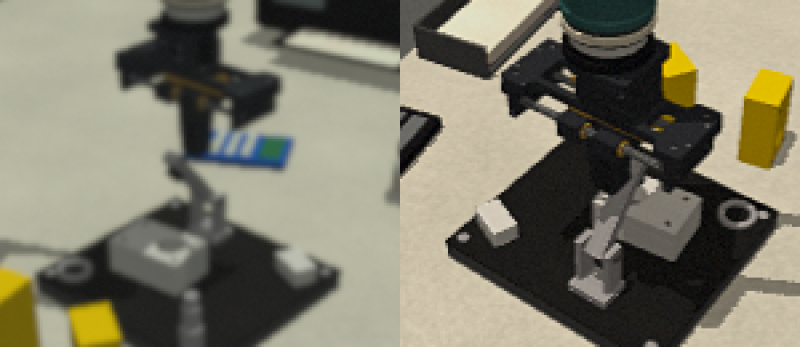

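The arm, at scene crop (185,180), now leans well inwards over the block. I follow on a little and let it fall.

arm_command(commands=[[[0, 0, 0, 0, 0, 0, -1], [0, 0, 0, 0, 0, 0, -1], [-0.01, -0.06, 0, 0, 0, 0, -1], [-0.02, -0.12, -0.05, 0, 0, 0, -1], [-0.03, -0.18, -0.1, 0, 0, 0, -1], [-0.04, -0.24, -0.1, 0, 0, 0, -1], [-0.05, -0.3, -0.1, 0, 0, 0, -1], [-0.05, -0.3, -0.1, 0, 0, 0, -1], [-0.05, -0.3, -0.1, 0, 0, 0, -1]]])

```text
t: 12.15
tcp_pos: [0.5087, 0.1181, 0.1214]
eef_rot: [2.389, 2.04, 0.001]
force: [-0.7, -0.5, 0.4]
width: 0.009
grip_force: 0.0
```

arm_command(commands=[[[0, 0, 0.4, 0, 0, 0, -1], [0, 0, 0.8, 0, 0, 0, -1], [0, 0, 1, 0, 0, 0, -1], [0, 0, 1, 0, 0, 0, -1], [0, 0, 1, 0, 0, 0, -1], [0, 0, 1, 0, 0, 0, -1]]])

```text
t: 12.75
tcp_pos: [0.5073, 0.1182, 0.2192]
eef_rot: [-2.387, -2.04, 0.004]
force: [0.0, -0.0, -0.1]
width: 0.006
grip_force: 0.0
```

```bash
python3 -c "
from blk import *
o=[]
for n,(y,x) in {'scene':(90,190),'side':(140,170)}.items():
    c=cam(n); o.append(cv2.resize(c['img'][y:y+130,x:x+150,::-1],(400,347),interpolation=3))
cv2.imwrite('pics/end.png',np.hstack(o)); print(state()['force'],state()['tcp_pos'])
c,s=blk()
for lo,hi in [(56,74),(76,110)]:
    t=s[(s[:,2]>lo)&(s[:,2]<hi)]; print(len(t), cv2.minAreaRect(t[:,:2].astype(np.float32)), np.percentile(t,[2,98],axis=0).round())
"
```

```text
[0.50152786 1.08146412 0.08639621] [0.50722966 0.11816678 0.21897744]
686 [[-77.0, -48.0, 31.0], [-42.0, -0.0, 64.0], [18.0, 47.0, 88.0]]
412 ((-29.28076934814453, -3.9254417419433594), (96.7238998413086, 90.66275787353516), 2.5645854473114014) [[-75. -48.  57.]
 [ 18.  16.  67.]]
103 ((-36.573158264160156, 14.82271957397461), (19.755441665649414, 70.02516174316406), 1.2463704347610474) [[-46. -20.  85.]
 [-28.  49.  89.]]
```

View pics/end.png

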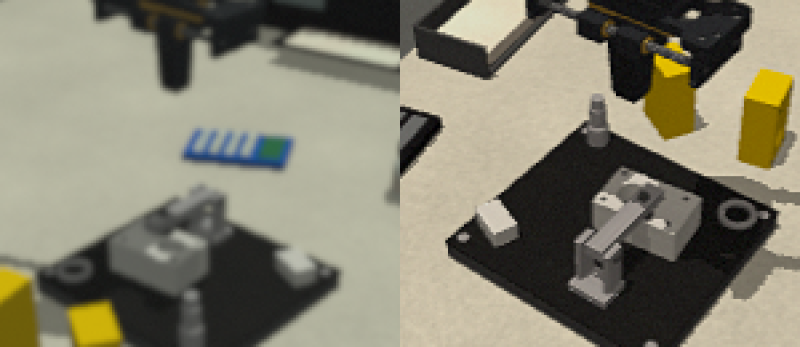

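The arm lies level at z≈0.087 m, its top face when level, with the pad on the block at side crop (640,190). The block is flat and in place, and the bystanders in view (gauge, stub, washer, calculator) have not moved. The gripper is clear, so I hand in.

```bash
python3 -c "
from workcell import *
print(job_done())"
```

```text
the job is handed in; nothing more can be done
None
```

I tipped the block flat with its bore up, swung the clamp arm over so its pad rests on the face beside the bore, and handed the job in with the gripper clear; no verdict came back.

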